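# Pack the parts boxes away in the corner of the bench rack

### The job

Draw the rack's end stop back and pack the three deep blue-lidded boxes in one row along the back lip, long sides to the lip, starting in the corner at the end fence: push each one right home, flush against lip and neighbour, before you bring the next. Stack every shallow yellow-lidded box squarely in one column on the blue box in the corner, and leave the end stop slid up against the end of the row. Let go of everything, and leave the tools and the flux bottle where they are.

Things in the scene. Friction and masses are not known exactly. Their poses are not given: they have to be found in the camera images.
- rack: grey steel parts-box rack, fixed; origin mid-way under it. Floor top 4 mm above the bench, x -55 to 67, y -170 to 156 mm. Low back lip along the far long side: 12 mm above the floor, 6 thick, inner face x = 40, an 8 mm high guide rail behind it. End fence at its left end: 30 mm above the floor, 6 thick, inner face y = 150. Near side and right end are open.
- corner (a point): the rack's reference corner: where the inner faces of back lip and end fence meet, on the floor (4 mm above the bench). Axes as the rack's: +x through the back lip, +y through the end fence; a box standing in the corner has its centre at x = -28, y = -35 mm, and the row grows along -y
- stop (a joint): the rack's sliding end stop: upright aluminium plate (72 mm across the rack, 6 thick, up to 62 mm above the bench) on a black carriage behind the lip, a red grip on top. Value in m: 0 = drawn right back (face 285 mm from the end fence), up to 0.20, growing along the rack's +y towards the end fence. About 1.5 N of friction; stays where left. Grip the red grip or push it
- stop_face (a point): on the face of the end stop that looks to the boxes (rack's +y side), 30 mm above the bench; moves with the stop
- stop_grip (a point): on the stop's red grip (44 mm along the rack's x, 12 mm thick along its y, from 60 to 100 mm above the bench), at its middle, 85 mm above the bench; moves with the stop
- deep1_center (a point): closed rectangular parts box, grey with a blue lid; 56 mm along its x, 70 mm along its y, 52 mm high; this point is its centre (half-way up), z up. It looks the same turned by half a turn. About 0.17 to 0.34 kg. One of three deep boxes, always present.
- deep2_center (a point): closed rectangular parts box, grey with a blue lid; 56 mm along its x, 70 mm along its y, 52 mm high; this point is its centre (half-way up), z up. It looks the same turned by half a turn. About 0.17 to 0.34 kg. One of three deep boxes, always present.
- deep3_center (a point): closed rectangular parts box, grey with a blue lid; 56 mm along its x, 70 mm along its y, 52 mm high; this point is its centre (half-way up), z up. It looks the same turned by half a turn. About 0.17 to 0.34 kg. One of three deep boxes, always present.
- shallow1_center (a point): closed rectangular parts box, grey with a yellow lid; 56 mm along its x, 70 mm along its y, 30 mm high; this point is its centre (half-way up), z up. It looks the same turned by half a turn. About 0.08 to 0.17 kg. One of two to four shallow boxes; None from the start if absent.
- shallow2_center (a point): closed rectangular parts box, grey with a yellow lid; 56 mm along its x, 70 mm along its y, 30 mm high; this point is its centre (half-way up), z up. It looks the same turned by half a turn. About 0.08 to 0.17 kg. One of two to four shallow boxes; None from the start if absent.
- shallow3_center (a point): closed rectangular parts box, grey with a yellow lid; 56 mm along its x, 70 mm along its y, 30 mm high; this point is its centre (half-way up), z up. It looks the same turned by half a turn. About 0.08 to 0.17 kg. One of two to four shallow boxes; None from the start if absent.
- shallow4_center (a point): closed rectangular parts box, grey with a yellow lid; 56 mm along its x, 70 mm along its y, 30 mm high; this point is its centre (half-way up), z up. It looks the same turned by half a turn. About 0.08 to 0.17 kg. One of two to four shallow boxes; None from the start if absent.
- flux: white and blue flux bottle, 38 mm wide, 72 mm tall, upright; origin on its underside. A bystander, to be left where it is.
- screwdriver: red and yellow screwdriver, 190 mm long, 28 mm high, lying along its x; origin on its underside. A bystander, to be left where it is.
- crimper: black and yellow crimping pliers, 180 mm long, 18 mm high, lying along its x; origin on its underside. A bystander, to be left where it is.
- cutter: red snap-blade knife, 165 mm long, 18 mm high, lying along its x; origin on its underside. A bystander, to be left where it is.
Not all that is in view belongs to the job. What is shaped like the part that bears deep3_center but orange or pink is not meant. Leave any turquoise look-alike of the part that bears deep2_center alone.

How it is judged (in metres and radians):
On the way, in this order (a step that is already met when the one before it is completed fails the run):
1. a deep box stands home in the corner, against back lip and end fence (((x of deep1_center in the frame of corner between -0.032 and -0.022 m and y of deep1_center in the frame of corner between -0.039 and -0.029 m and z of deep1_center in the frame of corner between 0.022 and 0.03 m and angle between the x axis of deep1_center and the x axis of corner, either way round below 0.06 rad and angle between deep1_center's own z axis and vertical below 0.06 rad) or (x of deep2_center in the frame of corner between -0.032 and -0.022 m and y of deep2_center in the frame of corner between -0.039 and -0.029 m and z of deep2_center in the frame of corner between 0.022 and 0.03 m and angle between the x axis of deep2_center and the x axis of corner, either way round below 0.06 rad and angle between deep2_center's own z axis and vertical below 0.06 rad) or (x of deep3_center in the frame of corner between -0.032 and -0.022 m and y of deep3_center in the frame of corner between -0.039 and -0.029 m and z of deep3_center in the frame of corner between 0.022 and 0.03 m and angle between the x axis of deep3_center and the x axis of corner, either way round below 0.06 rad and angle between deep3_center's own z axis and vertical below 0.06 rad))), for 0.2 s.
2. a second deep box stands against the first and the back lip (((x of deep1_center in the frame of corner between -0.032 and -0.022 m and y of deep1_center in the frame of corner between -0.039 and -0.029 m and z of deep1_center in the frame of corner between 0.022 and 0.03 m and angle between the x axis of deep1_center and the x axis of corner, either way round below 0.06 rad and angle between deep1_center's own z axis and vertical below 0.06 rad) or (x of deep2_center in the frame of corner between -0.032 and -0.022 m and y of deep2_center in the frame of corner between -0.039 and -0.029 m and z of deep2_center in the frame of corner between 0.022 and 0.03 m and angle between the x axis of deep2_center and the x axis of corner, either way round below 0.06 rad and angle between deep2_center's own z axis and vertical below 0.06 rad) or (x of deep3_center in the frame of corner between -0.032 and -0.022 m and y of deep3_center in the frame of corner between -0.039 and -0.029 m and z of deep3_center in the frame of corner between 0.022 and 0.03 m and angle between the x axis of deep3_center and the x axis of corner, either way round below 0.06 rad and angle between deep3_center's own z axis and vertical below 0.06 rad)) and ((x of deep1_center in the frame of corner between -0.032 and -0.022 m and y of deep1_center in the frame of corner between -0.111 and -0.099 m and z of deep1_center in the frame of corner between 0.022 and 0.03 m and angle between the x axis of deep1_center and the x axis of corner, either way round below 0.06 rad and angle between deep1_center's own z axis and vertical below 0.06 rad) or (x of deep2_center in the frame of corner between -0.032 and -0.022 m and y of deep2_center in the frame of corner between -0.111 and -0.099 m and z of deep2_center in the frame of corner between 0.022 and 0.03 m and angle between the x axis of deep2_center and the x axis of corner, either way round below 0.06 rad and angle between deep2_center's own z axis and vertical below 0.06 rad) or (x of deep3_center in the frame of corner between -0.032 and -0.022 m and y of deep3_center in the frame of corner between -0.111 and -0.099 m and z of deep3_center in the frame of corner between 0.022 and 0.03 m and angle between the x axis of deep3_center and the x axis of corner, either way round below 0.06 rad and angle between deep3_center's own z axis and vertical below 0.06 rad))), for 0.2 s.
3. the third deep box closes the row, against the second and the back lip (all of step 2 and ((x of deep1_center in the frame of corner between -0.032 and -0.022 m and y of deep1_center in the frame of corner between -0.183 and -0.169 m and z of deep1_center in the frame of corner between 0.022 and 0.03 m and angle between the x axis of deep1_center and the x axis of corner, either way round below 0.06 rad and angle between deep1_center's own z axis and vertical below 0.06 rad) or (x of deep2_center in the frame of corner between -0.032 and -0.022 m and y of deep2_center in the frame of corner between -0.183 and -0.169 m and z of deep2_center in the frame of corner between 0.022 and 0.03 m and angle between the x axis of deep2_center and the x axis of corner, either way round below 0.06 rad and angle between deep2_center's own z axis and vertical below 0.06 rad) or (x of deep3_center in the frame of corner between -0.032 and -0.022 m and y of deep3_center in the frame of corner between -0.183 and -0.169 m and z of deep3_center in the frame of corner between 0.022 and 0.03 m and angle between the x axis of deep3_center and the x axis of corner, either way round below 0.06 rad and angle between deep3_center's own z axis and vertical below 0.06 rad))), for 0.2 s.
At the end, for the whole second after the job is handed in: Deep boxes in a row from the corner: 4 mm to the lip, square to 0.06 rad; 4, 6, 8 mm (1st to 3rd) along the row from gapless. Shallow boxes in one column on the corner box, 8 mm in x and y, 0.09 rad. Stop face at most 219 mm from the end fence. All released and at rest (all of step 3 and x of shallow1_center in the frame of corner between -0.036 and -0.02 m and y of shallow1_center in the frame of corner between -0.043 and -0.027 m and z of each of shallow1_center, shallow2_center, shallow3_center, shallow4_center in the frame of corner above 0.06 m and angle between the x axis of each of shallow1_center, shallow2_center, shallow3_center, shallow4_center and the x axis of corner, either way round below 0.09 rad and angle between each of shallow1_center, shallow2_center, shallow3_center, shallow4_center's own z axis and vertical below 0.06 rad and x of shallow2_center in the frame of corner between -0.036 and -0.02 m and y of shallow2_center in the frame of corner between -0.043 and -0.027 m and x of shallow3_center in the frame of corner between -0.036 and -0.02 m and y of shallow3_center in the frame of corner between -0.043 and -0.027 m and x of shallow4_center in the frame of corner between -0.036 and -0.02 m and y of shallow4_center in the frame of corner between -0.043 and -0.027 m and linear speed of each of deep1, deep2, deep3, shallow1, shallow2, shallow3, shallow4 below 0.02 m/s and y of stop_face in the frame of corner above -0.219 m and velocity of joint stop below 0.01 m/s); the robot touches nothing.
It fails at once if a tool or the flux bottle was disturbed (moved over 40 mm) (distance of any of flux, screwdriver, crimper, cutter from where it was at the start of the episode above 0.04 m).
Of shallow1, shallow2, shallow3, shallow4 only 2 to 4 are there at a start; the rules pass over those that are not, and their reading is None.
At some moment in a run one of deep1, deep2, deep3 may be knocked a few centimetres aside while the robot is not near it.
Once in a run the grip may slacken for a moment while it holds something.
It also fails if it takes over 210 s, if anything falls off the work surface, if the arm or the gripper's body presses on something with over 40 N, if the wrist force passes 120 N, or if a joint passes its speed limit or range.

### The arm

A 6-joint arm with a two-finger parallel gripper is mounted at the origin on the work surface. World frame = base frame: x ahead of the robot, y to its left, z up, the work surface at z = 0. Lengths are in m, angles in degrees, forces in N, time in s.
With the tool pointing down it reaches from about 0.325 to 0.775 m from the base axis. Payload 5.5 kg.
Tool frame: the origin (TCP) lies at the centre of the arm's flange, where the gripper is bolted on; the fingertips stand 182 mm ahead of it and the grasp point (between the pads) lies 163 mm ahead of it; z points along the fingers, y is the line along which they close (so a half turn about z gives the same grasp; the last joint's range is limited). The gripper opens to 88 mm and grips with 3 to 60 N. Pads are 20 mm wide; open, the fingers measure 115 mm over their backs; the gripper's body (75 mm by 178 mm) begins 61 mm behind the grasp point.
Start: joints at [72.897, 5.22, 70.514, -0, 104.267, -3.249], TCP at [0.144, 0.583, 0.405] pointing down, gripper open.
Joint ranges: [-164.24, 164.24], [-49.07, 125.15], [9.68, 141.18], [-86.29, 266.29], [3.28, 154.24], [-151.56, 151.56]. Speed limits (degrees/s): [147.25, 147.25, 172.46, 180, 180, 180].

### API

Orientations are given as [roll, pitch, yaw] about the fixed x, y, z axes, in that order (R = Rz(yaw) Ry(pitch) Rx(roll)).
In Python, from station import r gives the robot as it stands. The module is installed in compiled form; this text tells all that it offers. Calls block until the motion is done:
- r.reach(position, orientation): joint-space move of the TCP to a pose.
- r.servo_line(position, rotation=None, speed=0.15): straight line of the TCP; rotation=None keeps the orientation; speed is the mean speed in m/s.
- r.move_joints(angles): joint-space move.
- r.let_go() and r.grab(squeeze=None): open the fingers fully, or close them until they stop; squeeze is the grip in N (None keeps the last).
- r.wait(seconds).
- r.inverse_kinematics(position, orientation): joint angles nearest the present ones, or None.
- r.sense(): the state.
- r.snapshot(name): name is "scene" or "side" or "wrist"; returns a dict with "frame" (384x512x3 uint8, red, green, blue), "fx", "fy", "cx", "cy" (pixels), "dist_coeffs" ([k1, k2, p1, p2, k3] as OpenCV has them; the pictures are not rectified), "R" (3x3) and "t" (3): a world point X has camera coordinates R X + t. Camera axes: x right, y down, z forward; pixel columns grow to the right and rows downward; lengths in m; the calibration is good to about 2 mm. A picture is of the moment at which its call begins. There is no depth.
A pose or a line that the arm cannot do raises r.IKError and nothing moves.
- r.hand_in(): hands the job in; it is judged then, once.
The state is a dict: "clock": time; "joints": joint angles; "joint_vel": joint speeds; "joint_torque": joint torques, N m; "tcp_pos": TCP position; "orientation": TCP orientation; "contact_force": force on the tool from outside, world axes, zero at the start; "torque": the same for the moment, N m; "opening": finger opening in m; "gripper_force": force on a finger pad.
Only numpy, scipy, OpenCV 4.12 (cv2) and the standard library are available. Lean on these libraries where they do the work, as an engineer would, in place of code of your own. Each camera call takes 0.05 s, during which the arm holds its last target. There are 200 camera calls.

## Working session

There is one attempt and no reset: what is moved stays moved. The work goes in short steps, each a Python script; the robot and the scene stay as the last script left them, time stands still between calls to the robot, and variables do not carry over. Pictures are saved under pics/ and viewed, at most 14 in all, crops included, and the job is handed in when it is done.

```bash
mkdir -p pics
cat > h.py <<'E'
import numpy as np, cv2
from station import r
def snap(n,f):
    s=r.snapshot(n); cv2.imwrite('pics/'+f,cv2.cvtColor(s['frame'],cv2.COLOR_RGB2BGR)); return s
def K(s): return np.array([[s['fx'],0,s['cx']],[0,s['fy'],s['cy']],[0,0,1.]])
def px2w(s,uv,z):
    uv=np.array(uv,float).reshape(-1,1,2)
    n=cv2.undistortPoints(uv,K(s),np.array(s['dist_coeffs'],float)).reshape(-1,2)
    R=np.array(s['R']);t=np.array(s['t']); C=-R.T@t
    d=np.c_[n,np.ones(len(n))]@R
    return C+d*((np.asarray(z)-C[2])/d[:,2])[:,None]
def w2px(s,X):
    return cv2.projectPoints(np.array(X,float).reshape(-1,1,3),cv2.Rodrigues(np.array(s['R']))[0],np.array(s['t'],float),K(s),np.array(s['dist_coeffs'],float))[0].reshape(-1,2)
E
python3 - <<'E'
from h import *
import pickle
d={}
for n in('scene','side','wrist'):
    d[n]=s=snap(n,n+'0.png'); R=np.array(s['R']);print(n,-R.T@np.array(s['t']),R[2],s['fx'])
pickle.dump(d,open('s0.pkl','wb'))
a=cv2.imread('pics/scene0.png');cv2.imwrite('pics/scene0b.png',cv2.resize(a,(800,600),interpolation=cv2.INTER_CUBIC))
a=cv2.imread('pics/side0.png');cv2.imwrite('pics/side0b.png',cv2.resize(a,(800,600),interpolation=cv2.INTER_CUBIC))
print(r.sense())
E
```

```text
scene [ 1.15719812 -0.51582641  1.05456245] [-0.51993702  0.40828742 -0.75031119] 397.3894809571488
side [ 0.08385075 -0.95963805  1.09200909] [ 0.28997606  0.66459932 -0.68863752] 486.5925992988428
wrist [0.0793318  0.59899891 0.38340274] [ 0.24060512 -0.06153296 -0.96867067] 315.60222806340244
{'clock': 0.15, 'joints': array([ 7.28985928e+01,  5.25429987e+00,  7.05658165e+01,  3.93854953e-04,
        1.04268590e+02, -3.25023104e+00]), 'joint_vel': array([ 0.0757343 , -0.14308073, -0.20933928,  0.04646691, -0.04725097,
        0.01308753]), 'joint_torque': array([ 1.49299212e-03, -4.47040629e+01, -4.06910813e+01,  6.98838593e-02,
        2.73042207e-02, -1.24814806e-04]), 'tcp_pos': array([0.1436708 , 0.58259338, 0.40375703]), 'orientation': array([-1.79911458e+02, -5.41062574e-03,  1.66148916e+02]), 'contact_force': array([ 0.29963583,  0.02314444, -0.26082579]), 'torque': array([ 0.06318242, -0.0265699 , -0.02400827]), 'gripper_force': 0.0, 'opening': 0.08817478700089822}
```

View pics/scene0b.png

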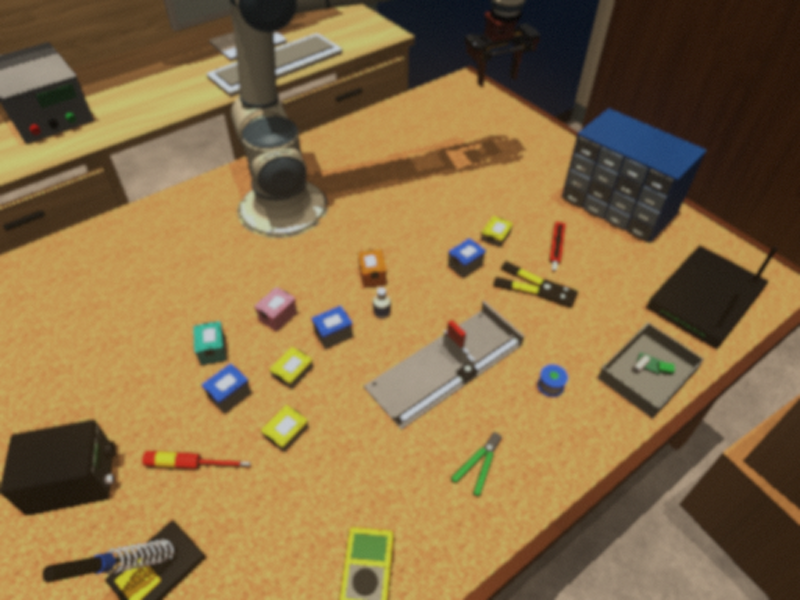

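View pics/side0b.png

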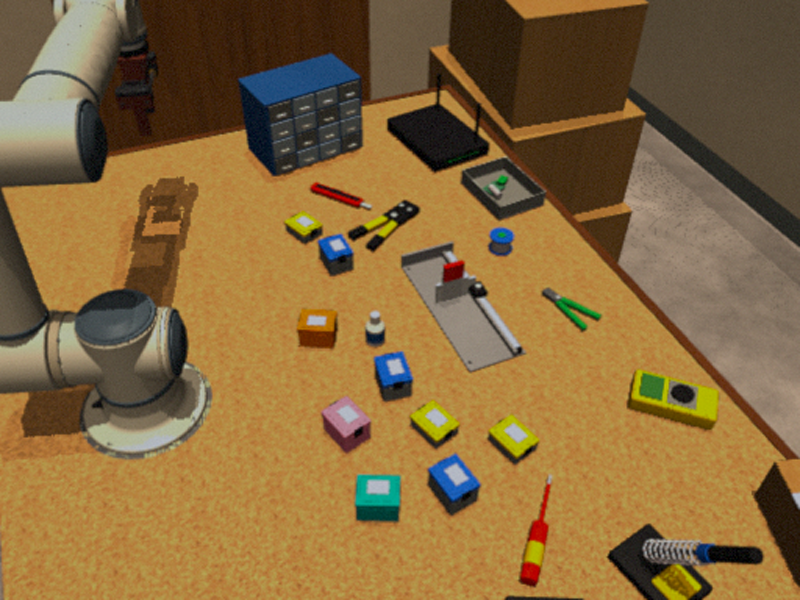

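Blue-lidded candidates in the scene view are (466,256), (332,325) and (226,386). Yellow-lidded ones are (497,230), (291,366) and (285,427). The orange (372,265), pink (276,307) and turquoise (209,341) boxes are look-alikes to leave alone. The rack is at about (445,365), with its fence at (503,322) and its stop at (460,345). Next, closer crops.

Run:
```python
from h import *
import pickle
d=pickle.load(open('s0.pkl','rb'))
s=d['scene'];a=cv2.imread('pics/scene0.png');b=cv2.imread('pics/side0.png')
c1=a[185:285,225:345]; c2=b[145:245,245:345]
cv2.imwrite('pics/c.png',np.hstack([cv2.resize(c1,(432,360),interpolation=cv2.INTER_CUBIC),cv2.resize(c2,(360,360),interpolation=cv2.INTER_CUBIC)]))
for n in('scene','side'):
    s=d[n];hsv=cv2.cvtColor(s['frame'],cv2.COLOR_RGB2HSV)
    for nm,lo,hi,z in(('blue',(105,120,60),(125,255,255),.052),('yel',(25,190,100),(35,255,255),.03)):
        m=cv2.inRange(hsv,lo,hi);
        for c in cv2.findContours(m,cv2.RETR_EXTERNAL,cv2.CHAIN_APPROX_NONE)[0]:
            if 60<cv2.contourArea(c)<900:
                p=c.reshape(-1,2).astype(float);W=px2w(s,p,np.full(len(p),z-.003))
                R=cv2.minAreaRect((W[:,:2]*1000).astype(np.float32)); u=p.mean(0)*800/512
                print(n,nm,u.round(),np.round(R[0]),np.round(R[1]),round(R[2]))
```

```text
scene blue [553. 376.] [803. 140.] [46. 47.] 19
scene blue [224. 383.] [ 433. -376.] [54. 67.] 9
scene blue [331. 321.] [ 429. -129.] [67. 54.] 83
scene blue [466. 252.] [445. 233.] [53. 67.] 2
side blue [453. 478.] [ 432. -376.] [57. 72.] 9
side blue [392. 369.] [ 428. -129.] [74. 56.] 83
side blue [335. 247.] [443. 232.] [56. 74.] 1
side blue [501. 235.] [790. 135.] [50. 44.] 62
side yel [668. 589.] [ 646. -654.] [18. 50.] 23
side yel [688. 577.] [ 685. -649.] [13. 46.] 12
side yel [534. 552.] [ 496. -527.] [34. 20.] 50
side yel [513. 435.] [ 570. -326.] [56. 71.] 16
side yel [434. 420.] [ 458. -245.] [56. 71.] 19
side yel [302. 222.] [412. 364.] [58. 72.] 22
```

View pics/c.png

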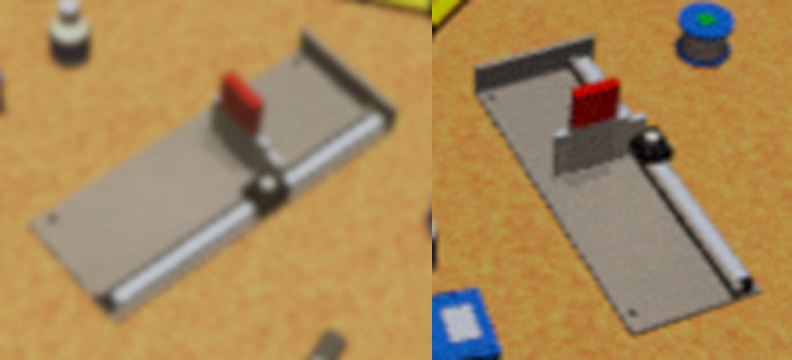

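The crop shows the rack clearly. Its floor corners at the open end are (32,225) and (112,320) in the left crop, and (635,333) and (760,290) in the right one. The fence top runs (303,32)–(393,112) and (475,68)–(592,40). Next, fit the rack pose.

Run:
```python
from h import *
import pickle
from scipy.optimize import least_squares
d=pickle.load(open('s0.pkl','rb'))
sc=lambda p:(np.array(p)/3.6+[225,185]-.36); sd=lambda p:((np.array(p)-[432,0])/3.6+[245,145]-.36)
# right-crop picks are in composite coordinates (x offset 432)
obs=[('scene',sc([32,225]),[-55,-170,4]),('scene',sc([112,320]),[67,-170,2]),('scene',sc([303,32]),[-55,156,34]),('scene',sc([393,112]),[67,156,34]),
('side',sd([475,68]),[-55,156,34]),('side',sd([592,40]),[67,156,34]),('side',sd([635,333]),[-55,-170,2]),('side',sd([760,290]),[67,-170,4]),('side',sd([477,93]),[-55,156,4])]
def res(p):
    c,s_=np.cos(p[2]),np.sin(p[2]);o=[]
    for n,u,X in obs:
        X=np.array(X)/1000; o.append(w2px(d[n],[p[0]+c*X[0]-s_*X[1],p[1]+s_*X[0]+c*X[1],X[2]])[0]-u)
    return np.ravel(o)
f=least_squares(res,[.65,0.05,0],loss='soft_l1');print(f.x[:2],np.degrees(f.x[2]));print(res(f.x).reshape(-1,2).round(1))
x,y,t=f.x;c,s_=np.cos(t),np.sin(t)
for X in([40,150],[12,115],[-15,0]):print(X,np.round([x+(c*X[0]-s_*X[1])/1e3,y+(s_*X[0]+c*X[1])/1e3],4))
# stop grip: red blob centroid
for n in('scene','side'):
    s=d[n];hsv=cv2.cvtColor(s['frame'],cv2.COLOR_RGB2HSV);m=cv2.inRange(hsv,(0,170,90),(6,255,255))|cv2.inRange(hsv,(174,170,90),(180,255,255))
    for k in cv2.findContours(m,0,1)[0]:
        if cv2.contourArea(k)>25:
            u=np.array(cv2.minAreaRect(k)[0]);W=px2w(s,u,np.array([.08]))[0];q=(W[:2]-[x,y]);print(n,u,W,'rack',np.round([c*q[0]+s_*q[1],-s_*q[0]+c*q[1]],4))
for p in([.433,-.376],[.429,-.129],[.444,.233],[.570,-.326],[.458,-.245],[.412,.364],[x,y]):print(p,np.hypot(*p))
```

```text
[0.62686113 0.01588254] 0.7256354236100958
[[-1.9  0.2]
 [ 0.1  1.7]
 [ 0.3 -1. ]
 [ 1.1 -0.7]
 [-0.1 -0.4]
 [ 0.3 -1.6]
 [-0.5  1.2]
 [ 0.9  0.7]
 [-0.7 -0.6]]
[40, 150] [0.665  0.1664]
[12, 115] [0.6374 0.131 ]
[-15, 0] [0.6119 0.0157]
scene [132.31999207 296.25997925] [ 0.58264258 -0.47691197  0.08      ] rack [-0.0505 -0.4922]
scene [ 94.5 293. ] [ 0.51365531 -0.55235761  0.08      ] rack [-0.1204 -0.5668]
scene [291.75003052 210.75001526] [0.61931905 0.04602454 0.08      ] rack [-0.0072  0.0302]
scene [356.40576172 154.53688049] [0.56578344 0.39574328 0.08      ] rack [-0.0563  0.3806]
side [338.96557617 366.41381836] [ 0.45361656 -0.57384601  0.08      ] rack [-0.1807 -0.5875]
side [346.78842163 328.05770874] [ 0.51717287 -0.49858468  0.08      ] rack [-0.1162 -0.513 ]
side [289.94119263 169.26469421] [0.63504341 0.05550826 0.08      ] rack [0.0087 0.0395]
side [214.75273132 124.16768646] [0.49379618 0.36881572 0.08      ] rack [-0.1286  0.3546]
[0.433, -0.376] 0.573467523056014
[0.429, -0.129] 0.44797544575567977
[0.444, 0.233] 0.5014229751417459
[0.57, -0.326] 0.6566399317738756
[0.458, -0.245] 0.5194121677434983
[0.412, 0.364] 0.5497635855529175
[np.float64(0.6268611288933462), np.float64(0.015882542571368605)] 0.6270623015904973
```

Box positions from the two cameras agree to about 2 mm, and the sizes and reach check out. Three blue and three yellow boxes are present. I'll go above the rack for a closer look at its pose.

Run:
```python
from h import *
import pickle
r.reach([.60,.05,.43],[180,0,90.7])
s=snap('wrist','w1.png');pickle.dump(s,open('w1.pkl','wb'))
a=cv2.imread('pics/w1.png');cv2.imwrite('pics/w1b.png',cv2.resize(a,(800,600),interpolation=cv2.INTER_CUBIC))
x,y,t=.62686,.01588,np.radians(.73);c,q=np.cos(t),np.sin(t)
for X in([-55,-170,4],[67,-170,4],[40,150,16],[40,-150,16],[-55,150,34],[-55,156,34],[40,150,34],[67,156,34],[-55,150,4]):
  print(X,np.round(w2px(s,[x+(c*X[0]-q*X[1])/1e3,y+(q*X[0]+c*X[1])/1e3,X[2]/1e3])[0]*800/512))
print(r.sense()['clock'])
```

```text
[-55, -170, 4] [369. 471.]
[67, -170, 4] [500. 471.]
[40, 150, 16] [488. 103.]
[40, -150, 16] [473. 459.]
[-55, 150, 34] [359. 100.]
[-55, 156, 34] [359.  91.]
[40, 150, 34] [492. 100.]
[67, 156, 34] [531.  91.]
[-55, 150, 4] [362. 105.]
2.6917
```

View pics/w1b.png

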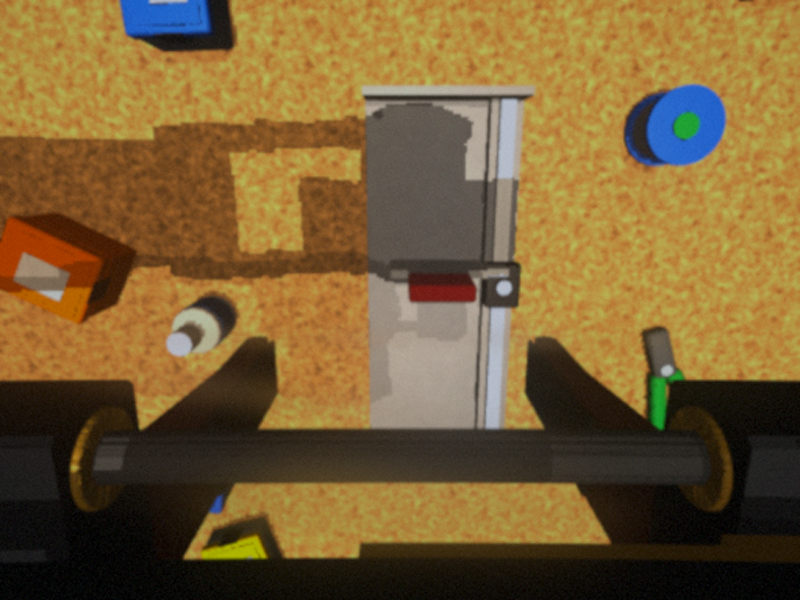

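The wrist view shows the fence top outer corners at (363,88) and (534,90), the floor's left edge reaching (369,425), and the red grip at about (441,288). The prediction is off by 2–4 px, so I'll refit the rack from this view and push the stop back with closed fingers.

Run:
```python
from h import *
import pickle
from scipy.optimize import least_squares
s=pickle.load(open('w1.pkl','rb'))
def P(p,X):
    c,q=np.cos(p[2]),np.sin(p[2]);X=np.array(X)/1e3
    return w2px(s,[p[0]+c*X[0]-q*X[1],p[1]+q*X[0]+c*X[1],X[2]])[0]*800/512
def res(p):
    l=lambda a,b,v:(lambda A,B:A[0]+(B[0]-A[0])*(v-A[1])/(B[1]-A[1]))(P(p,a),P(p,b))
    return np.r_[P(p,[-55,156,34])-[363,88],P(p,[67,156,34])-[534,90],l([-55,0,4],[-55,-140,4],425)-369,l([-55,0,4],[-55,-140,4],300)-368.5]
f=least_squares(res,[.627,.016,.01]);print(f.x,np.degrees(f.x[2]),f.fun.round(1))
x,y,t=f.x;c,q=np.cos(t),np.sin(t)
for row,u in((288,441),):
  W=px2w(s,np.array([u,275])*.64,np.array([.1]))[0];print(W)  # far top edge of the red grip
  d=W[:2]-[x,y];print('grip in rack',c*d[0]+q*d[1],-q*d[0]+c*d[1])
a=cv2.imread('pics/w1.png');cv2.imwrite('pics/w1c.png',cv2.resize(a[45:285,225:345],(400,800),interpolation=cv2.INTER_CUBIC)[:600])
print(P(f.x,[40,145,16]),P(f.x,[40,-120,16]),P(f.x,[40,145,4]),P(f.x,[40,-120,4]))
```

```text
[0.62864514 0.01701632 0.00691906] 0.39643291007840026 [-0.6  0.7  1.1 -0.6  0.  -0.8]
[0.62697565 0.05287677 0.1       ]
grip in rack -0.0014213343964142825 0.035871136133714066
[491.3942231  109.03409913] [475.77915747 428.18990734] [488.61262205 110.85753525] [473.80253762 421.42211734]
```

View pics/w1c.png

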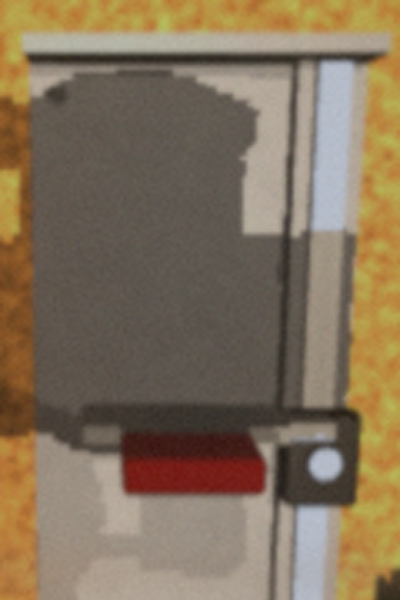

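The rack fit holds: the lip's inner edge is at about 490 px in the 800-wide view (predicted 491), with residuals around 1 px. The top of the red grip runs over rows 457–492 of the crop, which puts it at rack y ≈ 25 mm. Next, push the stop back, then look at the first blue box from above.

```bash
cat >> h.py <<'E'
RX,RY,RT=.62865,.01702,.00692
YAW=90+np.degrees(RT)
def rk(x,y):
    c,q=np.cos(RT),np.sin(RT);return np.array([RX+c*x-q*y,RY+q*x+c*y])
def F(): return np.array(r.sense()['contact_force'])
def push(dr,maxd,lim,step=.0015,speed=.03):
    "move along rack-frame dr until the opposing force changes by lim; returns distance"
    c,q=np.cos(RT),np.sin(RT);d=np.array([c*dr[0]-q*dr[1],q*dr[0]+c*dr[1],dr[2]]);
    r.wait(.2);b=F();p0=np.array(r.sense()['tcp_pos']);k=0
    while k<maxd:
        k+=step;r.servo_line(list(p0+d*k),speed=speed);f=-(F()-b)@d
        if f>lim:break
    print('push',dr,'cmd',round(k*1e3,1),'force',round(f,1),'moved',round((np.array(r.sense()['tcp_pos'])-p0)@d*1e3,1));return k
def find(col,ztop,near,cam='wrist',tag=None,tol=.08):
    s=r.snapshot(cam)
    if tag: cv2.imwrite('pics/'+tag,cv2.cvtColor(s['frame'],cv2.COLOR_RGB2BGR))
    hsv=cv2.cvtColor(s['frame'],cv2.COLOR_RGB2HSV)
    lo,hi=dict(blue=((105,120,60),(125,255,255)),yel=((25,190,100),(35,255,255)))[col]
    m=cv2.inRange(hsv,lo,hi);best=None
    for c in cv2.findContours(m,cv2.RETR_EXTERNAL,cv2.CHAIN_APPROX_NONE)[0]:
        if cv2.contourArea(c)<60:continue
        p=c.reshape(-1,2).astype(float);W=px2w(s,p,np.full(len(p),ztop-.001))
        (ce,(w,h),an)=cv2.minAreaRect((W[:,:2]*1000).astype(np.float32))
        th=an if w<h else an-90
        th=(th+90)%180-90
        e=np.hypot(ce[0]/1e3-near[0],ce[1]/1e3-near[1])
        if e<tol and min(w,h)>35 and max(w,h)<95 and (best is None or e<best[0]):best=(e,np.array(ce)/1e3,th,sorted((w,h)))
    print(col,cam,None if best is None else (best[1].round(4),round(best[2],1),np.round(best[3],1)))
    return best and best[1:3]
def look(col,ztop,near,tag=None):
    r.reach([near[0],near[1]-.035,.42],[180,0,90]);b=find(col,ztop,near,tag=tag);return b
E
python3 - <<'E'
from h import *
X,Y=rk(-.001,.06)
r.grab(10)
r.reach([X,Y+.015,.32],[180,0,YAW]); r.servo_line([X,Y+.015,.254])
b=F();e=rk(-.001,-.118);print('end',e)
r.servo_line([e[0],e[1],.254],speed=.08);print(F()-b,r.sense()['tcp_pos'])
u=rk(-.001,-.10);r.servo_line([u[0],u[1],.254]);r.servo_line([u[0],u[1],.36]);r.let_go()
s=snap('side','s2.png');a=cv2.imread('pics/s2.png')[130:260,230:390];
find('blue',.052,(.444,.233),'side')
look('blue',.052,(.444,.233),'w2.png')
b2=cv2.imread('pics/w2.png')
cv2.imwrite('pics/s2b.png',np.hstack([cv2.resize(a,(320,384)) if 0 else cv2.resize(a,(400,325)),cv2.resize(b2,(400,300))[:300].copy() if 0 else cv2.copyMakeBorder(cv2.resize(b2,(400,300)),0,25,0,0,0)]))
print(r.sense()['clock'])
E
```

```text
end [ 0.62846658 -0.10098409]
[-0.40204465  0.69391394  2.12077034] [ 0.62834701 -0.100931    0.25393733]
blue side (array([0.4413, 0.2286]), 3.1, array([56.5, 76.7]))
blue wrist (array([0.4449, 0.2356]), 2.8, array([53.9, 67.8]))
11.675
```

View pics/s2b.png

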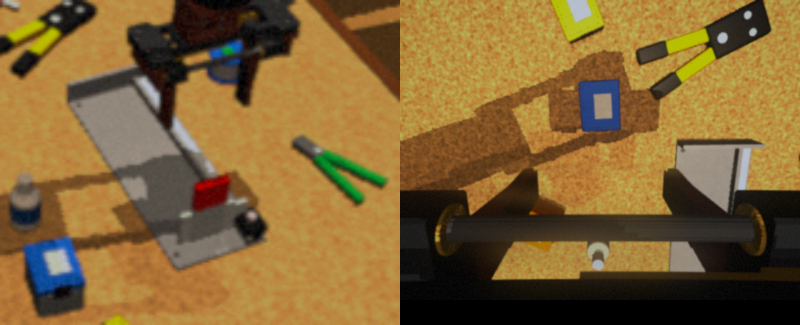

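The side crop shows the stop drawn right back at the open end. The wrist view shows the blue box at (600,105), with the crimper handle about 45 mm to its right, enough for the fingers. Next, pick it and place it in the corner.

```bash
cat >> h.py <<'E'
def pick(b,gz,sq=20):
    (x,y),th=b; y0=[180,0,90+th]
    r.reach([x,y,gz+.163+.10],y0); r.servo_line([x,y,gz+.163],speed=.12); r.grab(sq)
    o=r.sense()['opening']; r.servo_line([x,y,.36],speed=.2); r.wait(.2)
    print('opening',round(o,4),round(r.sense()['opening'],4)); return r.sense()['opening']
def place_deep(i):
    "i=0,1,2 in the row"
    yh=.115-.07*i; p=rk(.012-.008,yh-.007)
    r.reach([p[0],p[1],.36],[180,0,YAW]); r.servo_line([p[0],p[1],.038+.163+.004+.008],speed=.1)
    print('op',r.sense()['opening'],r.sense()['clock'])
    push([0,0,-1],.014,2.5,step=.001)
    push([1,0,0],.02,6); push([0,1,0],.02,6); 
    print('op',r.sense()['opening'])
    p=np.array(r.sense()['tcp_pos']);c,q=np.cos(RT),np.sin(RT);d=p[:2]-[RX,RY]
    print('tcp in rack',np.round([c*d[0]+q*d[1],-q*d[0]+c*d[1],p[2]],4),'home',.012,yh)
E
python3 - <<'E'
from h import *
if pick(((.4447,.2355),2.8),.038)>.045: place_deep(0)
print(F(),r.sense()['clock'])
E
```

```text
opening 0.056 0.056
op 0.05574903418904139 17.4583
push [0, 0, -1] cmd 9.0 force 4.2 moved 8.3
push [1, 0, 0] cmd 7.5 force 7.4 moved 6.7
push [0, 1, 0] cmd 4.5 force 6.1 moved 2.7
op 0.055759988089808685
tcp in rack [0.0105 0.1108 0.2054] home 0.012 0.115
[-7.76098626 -6.49794066  6.2495452 ] 22.3083
```

Run:
```python
from h import *
push([1,0,0],.006,7); push([0,1,0],.010,9)
p=np.array(r.sense()['tcp_pos'])
r.let_go(); r.wait(.2); p2=r.sense()['tcp_pos'];print('relax',p2-p)
r.servo_line([p[0],p[1],.36],speed=.2)
h=rk(.012,.115);print('home',h)
look('blue',.056,h,'w3.png')
find('blue',.056,h,'side')
a=cv2.imread('pics/w3.png');cv2.imwrite('pics/w3b.png',cv2.resize(a[60:260,180:400],(770,700))[:600])
print(r.sense()['clock'])
```

```text
push [1, 0, 0] cmd 3.0 force 10.6 moved 1.2
push [0, 1, 0] cmd 10.5 force 6.6 moved 7.7
relax [ 7.45180406e-04  2.81603336e-03 -7.25519952e-05]
home [0.63985392 0.13210029]
blue wrist (array([0.6391, 0.1339]), -0.1, array([54.5, 68.4]))
blue side (array([0.6362, 0.1263]), -0.2, array([57.3, 75.5]))
27.2417
```

View pics/w3b.png

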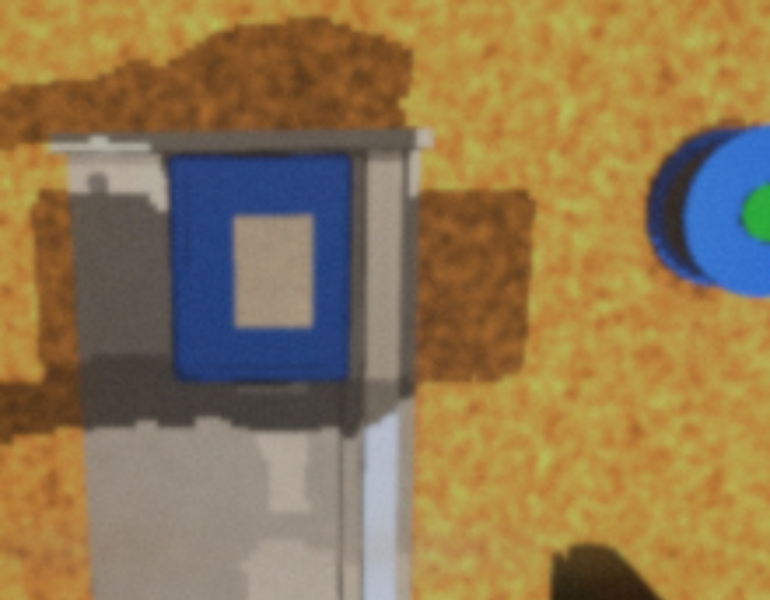

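The box stands home: its lid is at (172–350, 155–380) in the crop, touching the fence and parallel to the lip, within 2 mm of the predicted home. On to the second box.

```bash
sed -i 's/push(\[1,0,0\],.02,6); push(\[0,1,0\],.02,6);/push([1,0,0],.02,9); push([0,1,0],.016,8);push([1,0,0],.003,7)/' h.py
cat >> h.py <<'E'
def deep(near,i,tag):
    b=look('blue',.052,near)
    if b is None: return
    if pick(b,.038)<.045: print('LOST');return
    place_deep(i)
    p=np.array(r.sense()['tcp_pos']); r.let_go(); r.wait(.2); r.servo_line([p[0],p[1],.36],speed=.2)
    h=rk(.012,.115-.07*i);print('home',h); look('blue',.056,h,tag)
    find('blue',.056,h,'side',tol=.03);print(r.sense()['clock'])
E
python3 - <<'E'
from h import *
deep((.429,-.129),1,'w4.png')
a=cv2.imread('pics/w4.png');cv2.imwrite('pics/w4b.png',cv2.resize(a[30:280,150:430],(672,600)))
E
```

```text
blue wrist (array([ 0.4014, -0.1139]), -5.9, array([54. , 68.1]))
opening 0.0558 0.0556
op 0.05583059700155104 34.5917
push [0, 0, -1] cmd 9.0 force 4.6 moved 8.3
push [1, 0, 0] cmd 9.0 force 11.5 moved 7.6
push [0, 1, 0] cmd 9.0 force 8.3 moved 6.8
push [1, 0, 0] cmd 3.0 force 8.6 moved 1.1
op 0.055733800060848084
tcp in rack [0.0122 0.044  0.2054] home 0.012 0.045
home [0.64033832 0.06210196]
blue wrist (array([0.6395, 0.0604]), 0.9, array([53.9, 68.9]))
blue side None
43.425
```

View pics/w4b.png

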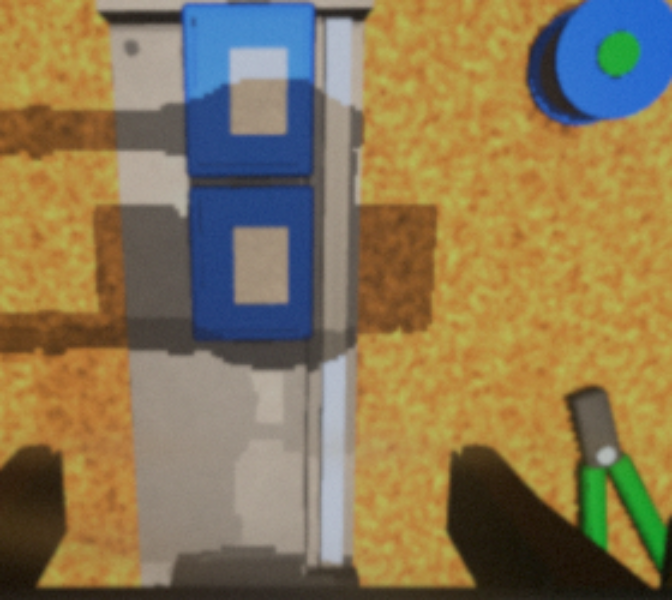

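The second box had been knocked to (.401,-.114), and the close look caught that. It now stands next to the first with a thin dark seam at rows 177–184. I'll press it home with closed fingers from the end to remove any gap.

```bash
cat >> h.py <<'E'
def press(i,lim=9):
    r.grab(20); p=rk(.012,.115-.07*i-.035-.010-.016)
    r.reach([p[0],p[1],.34],[180,0,YAW]); r.servo_line([p[0],p[1],.21],speed=.12)
    push([0,1,0],.026,lim); push([0,-1,0],.012,99,step=.012)
    q=r.sense()['tcp_pos'];r.servo_line([q[0],q[1],.36],speed=.2);r.let_go()
E
python3 - <<'E'
from h import *
press(1)
a=look('blue',.056,rk(.012,.045)); find('blue',.056,rk(.012,.115),tol=.04);print(r.sense()['clock'])
E
```

```text
push [0, 1, 0] cmd 21.0 force 13.2 moved 18.4
push [0, -1, 0] cmd 12.0 force 12.7 moved 11.8
blue wrist None
blue wrist None
53.6917
```

The lid blobs now merge, and the press ended at the nominal face position (2 mm on, as for box 1), so the gap is closed. Third box next.

Run:
```python
from h import *
deep((.433,-.376),2,'w5.png')
press(2)
r.reach([.62,.03,.45],[180,0,YAW]); snap('wrist','w6.png')
a=cv2.imread('pics/w6.png');cv2.imwrite('pics/w6b.png',cv2.resize(a[20:280,160:420],(600,600)));print(r.sense()['clock'])
```

```text
blue wrist (array([ 0.4336, -0.3731]), 9.1, array([53.8, 68. ]))
opening 0.0558 0.0557
op 0.05571536330218616 61.9333
push [0, 0, -1] cmd 9.0 force 5.2 moved 8.3
push [1, 0, 0] cmd 9.0 force 9.3 moved 7.8
push [0, 1, 0] cmd 6.0 force 8.0 moved 3.9
push [1, 0, 0] cmd 3.0 force 8.9 moved 1.2
op 0.056221568839145745
tcp in rack [ 0.0125 -0.0289  0.2054] home 0.012 -0.02500000000000001
home [ 0.64082271 -0.00789636]
blue wrist (array([ 0.6409, -0.012 ]), -0.1, array([54.6, 67.9]))
blue side None
70.2583
push [0, 1, 0] cmd 21.0 force 13.0 moved 18.4
push [0, -1, 0] cmd 12.0 force 13.1 moved 11.8
80.7
```

View pics/w6b.png

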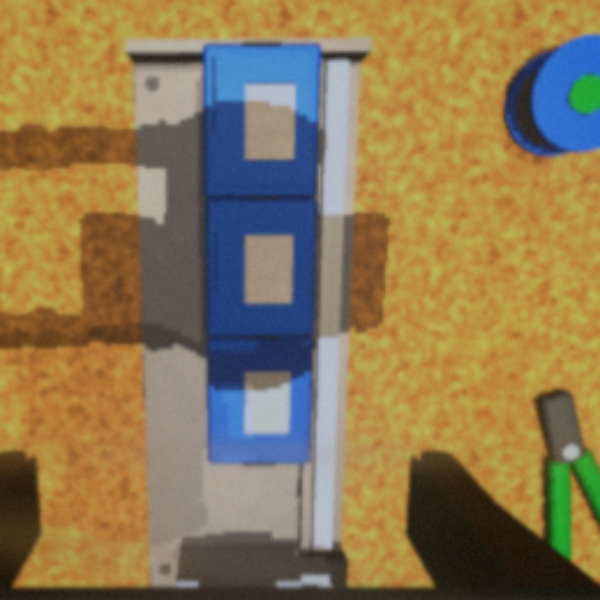

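All three are seamless along the lip: lid seams at rows 197 and 337, right edges at 308–320 along the lip. Now the yellow boxes.

```bash
sed -i 's/yel=((25,190,100),(35,255,255))/yel=((24,150,70),(36,255,255))/' h.py
cat >> h.py <<'E'
COL=(.6392,.1335)
def shallow(near,k):
    b=look('yel',.03,near)
    if b is None: return False
    if pick(b,.023,15)<.045: print('LOST');return False
    top=.056+.03*k; z=top+.023+.163
    r.reach([COL[0],COL[1],max(.36,z+.06)],[180,0,YAW]); r.servo_line([COL[0],COL[1],z+.006],speed=.1)
    o=r.sense()['opening']; print('op',round(o,4))
    if o<.045: return False
    d=push([0,0,-1],.010,2.5,step=.001)
    if d<.004: print('early contact'); return False
    r.let_go(); r.wait(.2); r.servo_line([COL[0],COL[1],z+.12],speed=.2)
    r.reach([COL[0],COL[1]-.035,max(.42,z+.17)],[180,0,YAW]); find('yel',top+.03,COL,tag='y%d.png'%k); print(r.sense()['clock']); return True
E
python3 - <<'E'
from h import *
print(shallow((.412,.364),0))
E
```

```text
yel wrist None
False
```

Run:
```python
from h import *
s=snap('wrist','y.png');q=w2px(s,[.412,.364,.03])[0].astype(int);print(q)
h=cv2.cvtColor(s['frame'],cv2.COLOR_RGB2HSV);x,y=q
print(h[y-14:y+15:4,x-20:x+21:6].tolist())
h=h.reshape(-1,3);print(np.percentile(h,[5,50,95],axis=0))
```

```text
[254 136]
[[[22, 255, 175], [22, 255, 175], [21, 233, 172], [17, 83, 163], [16, 72, 166], [18, 118, 167], [22, 255, 178]], [[22, 255, 176], [22, 255, 178], [16, 71, 158], [17, 70, 165], [18, 70, 160], [17, 73, 161], [22, 255, 175]], [[22, 255, 177], [22, 255, 175], [18, 102, 160], [18, 71, 159], [17, 72, 166], [18, 75, 164], [22, 255, 175]], [[22, 255, 172], [22, 255, 175], [21, 197, 172], [17, 74, 161], [17, 72, 166], [17, 73, 165], [20, 198, 175]], [[22, 255, 175], [22, 255, 173], [22, 255, 176], [17, 72, 160], [18, 76, 161], [17, 75, 163], [18, 89, 169]], [[22, 255, 166], [22, 255, 172], [22, 255, 176], [17, 77, 159], [19, 75, 159], [17, 75, 164], [17, 72, 166]], [[19, 231, 127], [22, 255, 173], [22, 255, 174], [19, 128, 170], [17, 75, 160], [17, 80, 159], [21, 193, 172]], [[15, 189, 116], [22, 255, 172], [22, 255, 171], [22, 255, 170], [20, 134, 166], [21, 255, 173], [22, 255, 173]]]
[[ 12.  64.  12.]
 [ 19. 168. 172.]
 [ 37. 223. 183.]]
```

```bash
sed -i 's/yel=((24,150,70)/yel=((20,232,60)/' h.py
python3 - <<'E'
from h import *
print(shallow((.412,.364),0))
a=cv2.imread('pics/y0.png');cv2.imwrite('pics/y0b.png',cv2.resize(a[0:300,130:430],(600,600)))
E
```

```text
yel wrist (array([0.4127, 0.3648]), 22.5, array([55.5, 69.1]))
opening 0.0557 0.0559
op 0.0557
push [0, 0, -1] cmd 7.0 force 3.8 moved 6.6
yel wrist (array([0.6406, 0.1344]), 0.3, array([53.8, 67.7]))
92.375
True
```

View pics/y0b.png

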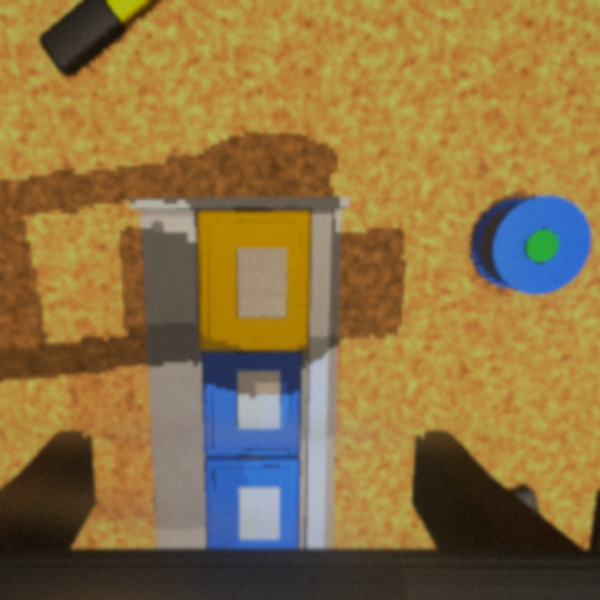

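The first yellow box sits squarely on the corner box, lid at (197–310, 210–350). I'll continue with the other two.

Run:
```python
from h import *
if shallow((.458,-.245),1): print(shallow((.570,-.326),2))
```

```text
yel wrist (array([ 0.4592, -0.2452]), 18.3, array([55.2, 69.4]))
opening 0.056 0.0559
op 0.0558
push [0, 0, -1] cmd 8.0 force 6.3 moved 6.8
yel wrist (array([0.6404, 0.1346]), 0.3, array([53.7, 67. ]))
104.1333
yel wrist (array([ 0.5707, -0.3257]), 15.8, array([55.5, 69. ]))
opening 0.0559 0.0562
op 0.0558
push [0, 0, -1] cmd 8.0 force 6.8 moved 7.0
yel wrist (array([0.6403, 0.1346]), 0.3, array([53.8, 67. ]))
115.9083
True
```

Column done. Now slide the stop up against the row.

Run:
```python
from h import *
r.grab(10)
p=rk(-.001,-.175); r.reach([p[0],p[1],.36],[180,0,YAW]); r.servo_line([p[0],p[1],.254],speed=.12)
b=F();p=rk(-.001,-.088); r.servo_line([p[0],p[1],.254],speed=.06);print(F()-b)
push([0,1,0],.02,4.5,step=.001)
push([0,-1,0],.02,99,step=.02)
q=r.sense()['tcp_pos'];r.servo_line([q[0],q[1],.40],speed=.2);r.let_go()
r.reach([.50,.02,.50],[180,0,YAW]);snap('wrist','w8.png');snap('side','s8.png')
find('yel',.146,COL,'side')
a=cv2.imread('pics/w8.png')[30:290,130:512];b=cv2.imread('pics/s8.png')[110:270,220:400]
cv2.imwrite('pics/w8b.png',np.hstack([cv2.resize(a,(440,400)),cv2.resize(b,(360,400))]));print(r.sense()['clock'],F())
```

```text
[-0.41561745  0.21266967 -0.19025397]
push [0, 1, 0] cmd 9.0 force 8.2 moved 7.8
push [0, -1, 0] cmd 20.0 force 6.0 moved 19.9
yel side (array([0.6368, 0.1291]), 1.3, array([58.7, 76.6]))
127.675 [-1.26263804 -0.18931316 -0.18037519]
```

View pics/w8b.png

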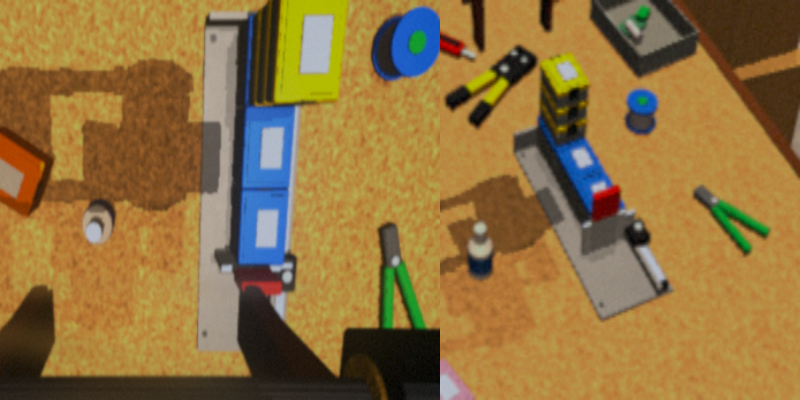

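The stop plate is against the row end at (255,265), the row has no visible gaps, the three-high column is square, and the gripper is clear. Handing in.

```bash
python3 -c "
from h import *
print(r.hand_in())"
```

```text
the job is handed in; nothing more can be done
None
```

I handed the job in at about 128 s (limit 210 s): the three blue boxes are in a gap-free row from the corner, all three yellow boxes are stacked on the corner box, and the stop is against the row. The gripper is clear of everything, and the interface returned no verdict.

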